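Set out a breakdown test on the layout mat

ROBOT

A 6-joint arm with a two-finger parallel gripper is mounted at the origin on the work surface. World frame = base frame: x ahead of the robot, y to its left, z up, the work surface at z = 0. Lengths are in m, angles in rad, forces in N, time in s.
With the tool pointing down it reaches from about 0.225 to 0.875 m from the base axis. Payload 3.4 kg.
Tool frame: the origin (TCP) lies between the finger pads; the fingertips stand 17 mm ahead of it and the grasp point (between the pads) lies 2 mm behind it (tip_extent is the distance from the TCP to the fingertips, in m); z points along the fingers, y is the line along which they close (so a half turn about z gives the same grasp; the last joint's range is limited). The gripper opens to 85 mm and grips with 20 to 120 N. Pads are 22 mm wide; open, the fingers measure 114 mm over their backs; the gripper's body (76 mm by 85 mm) begins 54 mm behind the grasp point. The pads swing forward as they close: fully open they stand 13 mm farther back than shut.
Start: joints at [1.06, 0.276, 1.505, -0, 1.361, -0.121], TCP at [0.219, 0.532, 0.248] pointing down, gripper open.
Joint ranges: [-2.89, 2.89], [-0.75, 2.08], [0.22, 2.7], [-1.18, 4.32], [0.11, 2.71], [-2.7, 2.7]. Speed limits (rad/s): [2.57, 2.57, 3.14, 3.14, 3.14, 3.14].

INTERFACE

Orientations are given as a unit quaternion [x, y, z, w].
In Python, from cell import * gives the robot as it stands. The module is installed in compiled form; this text tells all that it offers.
- The arm moves only by the shell command python3 -m inch 'ROWS' [OPENING] [FORCE]. ROWS is JSON, a list of rows, each a list of 6 numbers: the shift along the world's x, y, z in units of 25 mm (1.0 is 25 mm), then the turn, a rotation vector about the world's x, y, z in units of 6 degrees (1.0 is 6 degrees). A call has 1 to 8 rows; each row shifts and turns the commanded pose from where the row before left it; what a row does not reach is not made up. A row lasts 1/12 s, in which the tool goes at most 41.7 mm and 7.16 degrees, less where a joint would pass 70% of its speed; a pose out of reach is approached as far as the arm can. A call is refused whole if a number of a shift passes 1 or a number of a turn 1, either way. A call with a gripper value outside its range is refused whole. OPENING is the opening, from 0 (shut) to 1 (fully open), set as the call begins (- or left out, the last holds). The fingers move at their own pace and stop on an object; FORCE is the grip in N (left out, the last holds). Time passes only in rows, so rows that do not move let the fingers close. It gives the time, the measured TCP pose, the force, the opening and the grip force at its end, in the units of the state.
- read_state(): the state, without advancing time (a new reading comes with each control period).
- read_camera(name): name is "scene" or "top" or "wrist"; returns a dict with "color" (400x640x3 uint8, blue, green, red), "mtx" (3x3 intrinsics, pixels), "dist_coeffs" ([k1, k2, p1, p2, k3] as OpenCV has them; the pictures are not rectified), "xyz" and "rotation" of the camera in the world. Camera axes: x right, y down, z forward; pixel columns grow to the right and rows downward; lengths in m; the calibration is good to about 2 mm. A picture is of the moment at which its call begins. There is no depth.
- finish_job(): hands the job in; it is judged then, once.
The state is a dict: "time": time; "joint_pos": joint angles; "joint_vel": joint speeds; "tau": joint torques, N m; "ee_pos": TCP position; "orientation": TCP orientation; "ft_force": force on the tool from outside, world axes, zero at the start; "wrist_torque": the same for the moment, N m; "gripper_width": finger opening in m; "gripper_force": force on a finger pad.
Only numpy, scipy, OpenCV 4.12 (cv2) and the standard library are available. Lean on these libraries where they do the work, as an engineer would, in place of code of your own. Each camera call takes 0.05 s, during which the arm holds its last target. There are 200 camera calls.

TASK

Set out the next breakdown test on the grey layout mat: lay the amber disc flat and centred on the steel top of the test stand, and stand the brass electrode upright on the centre of the disc. Stand the blue-lidded pot upright on the mat exactly halfway between the test stand and the green-lidded tub, and stand the red-lidded pot upright on the centre of the green lid. Leave the grey disc and the white-lidded pot where they are.

Things in the scene. Friction and masses are not known exactly. Their poses are not given: they have to be found in the camera images.
- mat: Fixed light-grey mat with a yellow border, 140 x 360 x 3 mm, on the black bench. Origin: centre of its underside (bench level), z up, x along the short side, y along the long side. The test stand and the green-lidded tub are fixed on it, each 120 mm from its centre, one towards each end (which end varies), so the mat's centre is halfway between them.
- stand: Fixed test stand on the mat: black base 90 x 90 x 20 mm, on its middle a round steel lower electrode 50 mm across, 20 mm high; its flat top lies 40 mm above the origin. A red and a blue stub, 8 mm wide and 8 mm high, stand on two corners of the base. Origin: centre of the base underside (on the mat, 3 mm above the bench), z up.
- tub: Fixed large white reference tub with a flat green lid, 90 mm across the lid, 70 mm tall (lid top 70 mm above the origin), standing on the mat. Origin: centre of its underside (3 mm above the bench), z up.
- disc_amber: Loose solid flat disc, amber orange (the specimen), 50 mm across and 12 mm thick, about 35 g. Origin: centre of its underside, z up. Starts lying flat on the bench.
- electrode: Loose brass upper electrode standing upright on the bench: round foot 36 mm across and 12 mm high, with a round stem 20 mm across above it up to 50 mm total height, about 0.2 kg. Origin: centre of the foot's underside, z up along the stem.
- pot_blue: Loose closed sample pot, white body 50 mm across with a flat blue lid (the top 14 mm, 54 mm across), 55 mm tall in all, about 0.12 kg. Origin: centre of its underside, z up. Starts standing on the bench.
- pot_red: Loose closed sample pot, white body 50 mm across with a flat red lid (the top 14 mm, 54 mm across), 55 mm tall in all, about 0.12 kg. Origin: centre of its underside, z up. Starts standing on the bench.
- disc_grey: Loose solid flat disc, plain grey (not for this test; to be left alone), 50 mm across and 12 mm thick, about 35 g. Origin: centre of its underside, z up. Starts lying flat on the bench.
- pot_white: Loose closed sample pot, white body 50 mm across with a flat white lid (the top 14 mm, 54 mm across), 55 mm tall in all, about 0.12 kg. Origin: centre of its underside, z up. Starts standing on the bench. Not for this test; to be left alone.
Things that resemble listed ones, but are neither listed nor needed, are in the scene too. Leave any pink look-alike of the pot_red alone.

How it is judged:
At the end, for the whole second after the job is handed in: Amber disc on the stand and electrode on the disc, each centred within 10 mm; blue-lidded pot on the mat within 15 mm (along each mat axis) of halfway between stand and tub; red-lidded pot on the tub within 12 mm of centre; heights within 4 mm, tilts under 0.1 rad, all at rest (horizontal distance between disc_amber and stand below 0.01 m and z of disc_amber in the frame of stand between 0.036 and 0.044 m and horizontal distance between electrode and disc_amber below 0.01 m and z of electrode in the frame of disc_amber between 0.008 and 0.016 m and x of pot_blue in the frame of mat between -0.015 and 0.015 m and y of pot_blue in the frame of mat between -0.015 and 0.015 m and height (world z) of pot_blue between -0.001 and 0.007 m and horizontal distance between pot_red and tub below 0.012 m and z of pot_red in the frame of tub between 0.066 and 0.074 m and angle between each of disc_amber, electrode, pot_blue, pot_red's own z axis and vertical below 0.1 rad and linear speed of each of disc_amber, electrode, pot_blue, pot_red below 0.02 m/s); the robot touches nothing.
It fails at once if the grey disc is shifted by more than 25 mm (distance of disc_grey from where it was at the start of the episode above 0.025 m).
It fails at once if the white-lidded pot is shifted by more than 25 mm (distance of pot_white from where it was at the start of the episode above 0.025 m).
It also fails if it takes over 106 s, if anything falls off the work surface, if the arm or the gripper's body presses on something with over 40 N, if the wrist force passes 120 N, or if a joint passes its speed limit or range.

## Working session

There is one attempt and no reset: what is moved stays moved. The work goes in short steps, Python scripts to look and compute and a shell command to move; the robot and the scene stay as the last step left them, time stands still between calls to the robot, and variables do not carry over. Pictures are saved under pics/ and viewed, at most 17 in all, crops included, and the job is handed in when it is done.

```bash
mkdir -p pics; python3 - <<'E'
from cell import *
import cv2
for n in ("top","scene"):
    c=read_camera(n); cv2.imwrite(f"pics/{n}0.png",c["color"]); print(n,c["mtx"].tolist() if hasattr(c["mtx"],'tolist') else c["mtx"],c["dist_coeffs"],c["xyz"],c["rotation"])
s=read_state(); print(s["ee_pos"],s["orientation"],s["time"])
E
```

```text
top [[424.06940710835596, 0.0, 319.7185602577524], [0.0, 424.06940710835596, 198.05718918365818], [0.0, 0.0, 1.0]] [-0.03259664  0.          0.          0.          0.        ] [0.43789951 0.02022453 1.06530179] [ 0.71013381 -0.70228174  0.04280875 -0.0260335 ]
scene [[507.77918957201643, 0.0, 321.73243081834585], [0.0, 507.77918957201643, 205.56535262970098], [0.0, 0.0, 1.0]] [-0.16589141  0.          0.          0.          0.        ] [1.17734002 0.61715176 1.03502186] [ 0.37723561  0.85643203 -0.32120946 -0.14505848]
[0.21827864 0.53148673 0.24752852] [ 1.93649595e-01  9.81070408e-01 -7.87308144e-04 -2.64091401e-04] 0.1
```

View pics/top0.png

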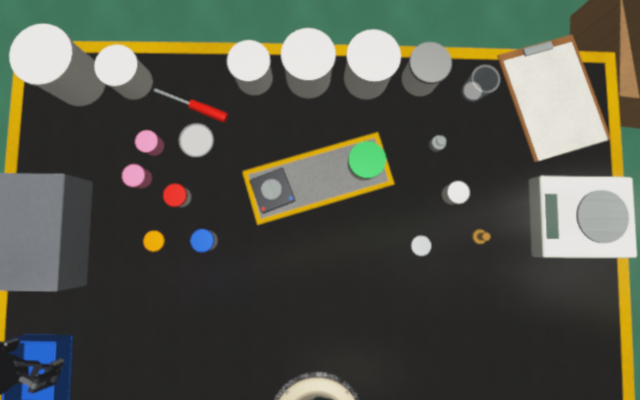

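View pics/scene0.png

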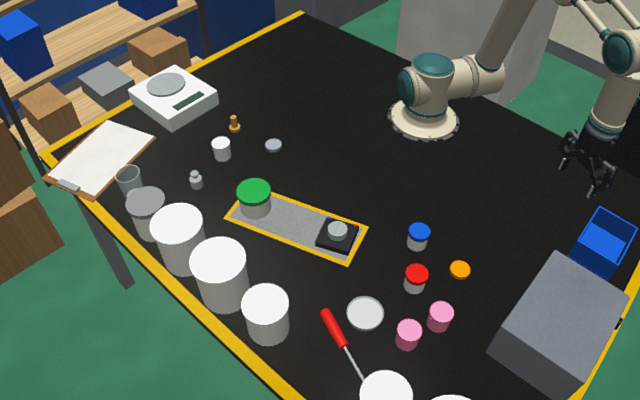

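Top view: the red pot is at (175,195). Its look-alikes are the pink pots at (146,141) and (133,176), and the screwdriver handle at (208,109). The blue pot is at (203,240), against the blue bin at (40,365). The amber disc is at (154,241), and the grey disc at (421,245). The brass electrode is at (481,237), against the grey weight at (439,143). The white pot is at (458,192). The stand is at (271,189) and the tub at (367,160).

By description I choose red (175,195), blue (203,240), amber (154,241) and brass (481,237).

```bash
cat > h.py <<'E'
import cv2,numpy as np
from scipy.spatial.transform import Rotation as R
def ray(c,px,z):
    n=cv2.undistortPoints(np.float64(px).reshape(-1,1,2),c["mtx"],c["dist_coeffs"]).reshape(-1,2)
    rot=np.array(c["rotation"]); M=R.from_quat(rot).as_matrix() if rot.size==4 else rot
    d=np.c_[n,np.ones(len(n))]@M.T; o=np.array(c["xyz"])
    return o+d*((z-o[2])/d[:,2])[:,None]
def blobs(img,lo,hi,roi=None,amin=30):
    m=cv2.inRange(cv2.cvtColor(img,cv2.COLOR_BGR2HSV),np.array(lo),np.array(hi))
    if roi: k=np.zeros_like(m); x0,y0,x1,y1=roi; k[y0:y1,x0:x1]=1; m*=k
    cs,_=cv2.findContours(m,cv2.RETR_EXTERNAL,cv2.CHAIN_APPROX_NONE)
    return sorted([c for c in cs if cv2.contourArea(c)>amin],key=cv2.contourArea)[::-1]
def cen(c):
    m=cv2.moments(cv2.convexHull(c)); return np.array([m["m10"],m["m01"]])/m["m00"]
HUE=dict(red=([0,150,80],[6,255,255],.048),blue=([100,120,60],[125,255,255],.048),amber=([15,150,100],[25,255,255],.006),green=([50,100,60],[80,255,255],.068),brass=([8,90,50],[25,255,255],.025))
E
cat > meas.py <<'E'
from cell import *
from h import *
rois=dict(top=dict(red=(150,170,200,220),blue=(180,220,225,260),amber=(135,225,170,260),green=(340,135,395,185),brass=(465,225,500,250),mat=(235,125,400,230)),
 scene=dict(red=(395,255,435,295),blue=(400,215,440,255),amber=(445,255,475,285),green=(230,170,280,200),brass=(220,105,250,140),mat=(215,175,380,275)))
for n in rois:
    c=read_camera(n)
    for k,(lo,hi,z) in HUE.items():
        b=blobs(c["color"],lo,hi,rois[n][k],15)
        print(n,k,[(cv2.contourArea(q),cen(q).round(1).tolist(),ray(c,cen(q),z)[0].round(4).tolist()) for q in b[:2]])
    b=blobs(c["color"],[18,120,90],[32,255,255],rois[n]["mat"])
    P=ray(c,b[0].reshape(-1,2),.003)[:,:2]; r=cv2.minAreaRect((P*1000).astype(np.float32)); print(n,"mat",r)
    if n=="top":
        im=cv2.resize(c["color"][120:265,120:520],None,fx=2,fy=2,interpolation=cv2.INTER_CUBIC); cv2.imwrite("pics/crop1.png",im)
E
python3 meas.py
```

```text
top red [(424.5, [174.3, 194.5], [0.5417, 0.3461, 0.048])]
top blue [(442.5, [201.4, 240.1], [0.4335, 0.2771, 0.048])]
top amber [(354.5, [153.4, 240.5], [0.4308, 0.4065, 0.006])]
top green [(1040.5, [366.9, 159.3], [0.6302, -0.115, 0.068])]
top brass [(212.0, [480.6, 236.4], [0.4491, -0.4038, 0.025])]
top mat ((594.54443359375, 0.17535400390625), (144.98394775390625, 364.85247802734375), 17.22011947631836)
scene red [(391.0, [416.4, 273.6], [0.5393, 0.3434, 0.048])]
scene blue [(334.5, [418.9, 231.3], [0.4318, 0.2744, 0.048])]
scene amber [(292.0, [459.6, 269.2], [0.4293, 0.4049, 0.006])]
scene green [(631.0, [253.2, 189.0], [0.6244, -0.1206, 0.068])]
scene brass [(142.5, [233.8, 123.7], [0.4525, -0.4046, 0.025])]
scene mat ((594.072998046875, -0.923065185546875), (142.89427185058594, 364.42919921875), 17.111745834350586)
```

View pics/crop1.png

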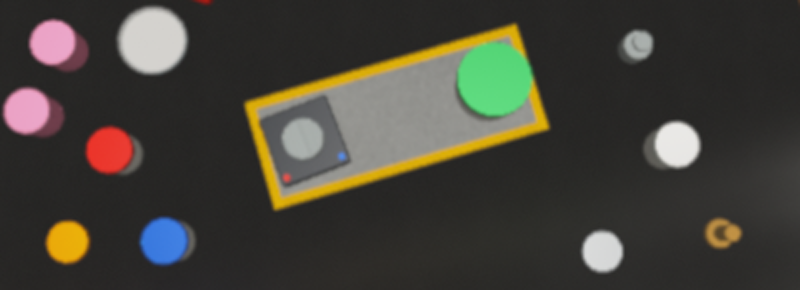

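The crop confirms the choice: red lid at (109,150) is distinct from the pinks at (52,42) and (26,111). Amber is at (67,242), blue at (163,241) and the brass electrode at (722,233). I start with amber.

```bash
python3 -m inch '[[1,-0.63,-0.75,0,0,0],[1,-0.63,-0.75,0,0,0],[1,-0.63,-0.75,0,0,0],[1,-0.63,-0.75,0,0,0],[1,-0.63,-0.75,0,0,0],[1,-0.63,-0.75,0,0,0],[1,-0.63,-0.75,0,0,0],[1,-0.63,-0.75,0,0,0]]' 1 40
python3 -m inch '[[0.47,0,0,0,0,0],[0,0,0,0,0,0],[0,0,0,0,0,0]]'
```

```text
time: 0.87
ee_pos: [0.4195, 0.4049, 0.0974]
orientation: [0.194, 0.981, 0.0, -0.0]
ft_force: [0.6, 0.5, 0.9]
gripper_width: 0.0851
gripper_force: 0.0
time: 1.12
ee_pos: [0.4306, 0.4064, 0.0985]
orientation: [0.194, 0.981, 0.0, -0.0]
ft_force: [0.8, -1.0, 0.3]
gripper_width: 0.0852
gripper_force: 0.0
```

```bash
python3 - <<'E'
from cell import *
from h import *
c=read_camera("wrist"); cv2.imwrite("pics/w1.png",c["color"])
print(read_state()["ee_pos"],c["xyz"])
for q in blobs(c["color"],*HUE["amber"][:2])[:2]: print(cen(q),cv2.contourArea(q),ray(c,cen(q),.010))
E
```

```text
[0.42991518 0.40673597 0.09898959] [0.36774544 0.43359018 0.22457864]
[319.17638191 190.19380235] 73.0 [[0.41577661 0.41522518 0.01      ]]
```

View pics/w1.png

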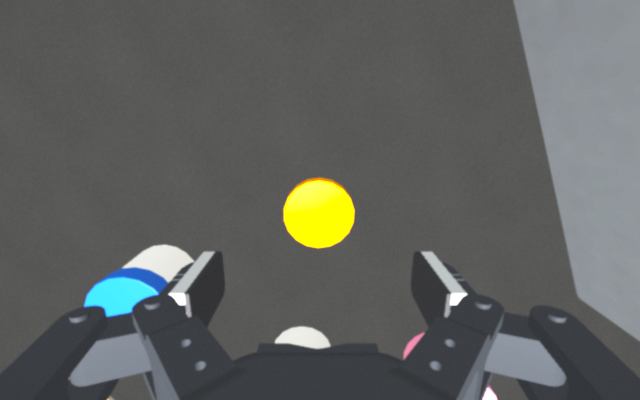

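The wrist view shows the amber disc centred at about (319,213), between the fingers at (205,280) and (432,280). The blue pot (125,290) is clear of the left finger.

```bash
python3 - <<'E'
from cell import *
from h import *
c=read_camera("wrist")
for q in blobs(c["color"],[20,150,150],[35,255,255],None,300)[:2]: print(cen(q),cv2.contourArea(q),ray(c,cen(q),.012))
E
python3 -m inch '[[0,0,-0.8,0,0,0],[0,0,-0.8,0,0,0],[0,0,-0.8,0,0,0],[0,0,-0.78,0,0,0],[0,0,0,0,0,0],[0,0,0,0,0,0]]'
```

```text
[318.26653298 214.38832442] 3692.5 [[0.4308165  0.40844817 0.012     ]]
time: 1.72
ee_pos: [0.4288, 0.4065, 0.019]
orientation: [0.193, 0.981, -0.0, -0.001]
ft_force: [0.1, 0.8, 0.5]
gripper_width: 0.0857
gripper_force: 0.0
```

```bash
python3 -m inch '[[0,0,0,0,0,0],[0,0,0,0,0,0],[0,0,0,0,0,0],[0,0,0,0,0,0],[0,0,0,0,0,0],[0,0,0,0,0,0],[0,0,0,0,0,0],[0,0,0,0,0,0]]' 0 40
python3 -m inch '[[0,0,0.4,0,0,0],[0,0,0.8,0,0,0],[0,0,1,0,0,0],[0,0,1,0,0,0],[0,0,0.8,0,0,0],[0,0,0,0,0,0]]'
python3 - <<'E'
from cell import *
import cv2
c=read_camera("wrist"); cv2.imwrite("pics/w2.png",c["color"][100:400])
E
```

```text
time: 2.38
ee_pos: [0.4309, 0.4067, 0.0208]
orientation: [0.194, 0.981, 0.001, 0.001]
ft_force: [-0.8, 0.6, 6.6]
gripper_width: 0.0473
gripper_force: 40.1
time: 2.88
ee_pos: [0.4328, 0.4078, 0.1244]
orientation: [0.194, 0.981, 0.004, 0.003]
ft_force: [1.0, 0.1, -0.4]
gripper_width: 0.0477
gripper_force: 41.2
```

View pics/w2.png

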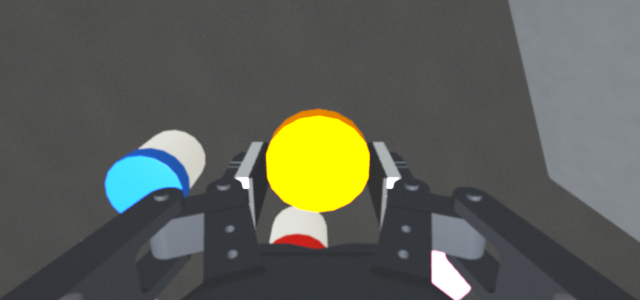

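The disc is held flat between the pads at about (318,160). Now I carry it over the stand.

```bash
python3 -m inch '[[0.42,-0.98,0,0,0,0],[0.42,-0.98,0,0,0,0],[0.42,-0.98,0,0,0,0],[0.42,-0.98,0,0,0,0],[0.42,-0.98,0,0,0,0],[0.42,-0.98,0,0,0,0]]' >/dev/null
python3 -m inch '[[0.42,-0.98,0,0,0,0],[0.42,-0.98,0,0,0,0],[0.42,-0.98,0,0,0,0],[0.42,-0.98,0,0,0,0],[0.42,-0.98,0,0,0,0],[0.42,-0.98,0,0,0,0],[0,0,0,0,0,0],[0,0,0,0,0,0]]'
cat > held.py <<'E'
from cell import *
from h import *
import sys
z,tx,ty=map(float,sys.argv[4:7]); lo=eval(sys.argv[1]);hi=eval(sys.argv[2]); n=sys.argv[3]
P=[];S=[]
for i in range(4):
    c=read_camera("wrist"); s=read_state(); S.append(s["ee_pos"])
    q=blobs(c["color"],lo,hi,None,300)[0]; P.append(ray(c,cen(q),z)[0])
p=np.mean(P,0); print("obj",p,"tcp",np.mean(S,0),np.std(S,0),"units to go",(np.array([tx,ty])-p[:2])/.025, "tcp units",(np.array([tx,ty])-np.mean(S,0)[:2])/.025)
cv2.imwrite("pics/"+n,c["color"])
E
python3 held.py [22,150,150] [35,255,255] w3.png 0.114 .5588 .1142
```

```text
time: 4.1
ee_pos: [0.5559, 0.1106, 0.1177]
orientation: [0.195, 0.981, -0.0, -0.001]
ft_force: [0.3, -0.2, -0.2]
gripper_width: 0.0479
gripper_force: 41.3
obj [0.52864309 0.09401596 0.114     ] tcp [0.55530134 0.11225967 0.11805279] [6.60649236e-05 4.64096030e-04 2.19397793e-04] units to go [1.20627646 0.80736159] tcp units [0.13994643 0.07761306]
```

View pics/w3.png

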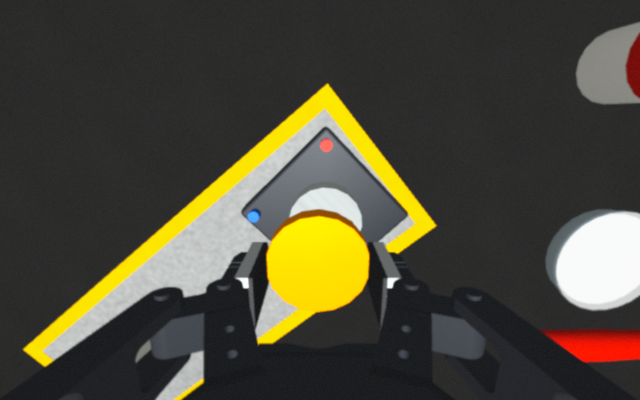

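The disc is held at (318,261). The stand's base corners show at (243,210), (326,128) and (408,215), and the steel top is partly hidden at (326,205).

```bash
python3 - <<'E'
from cell import *
from h import *
c=read_camera("wrist")
print("disc",ray(c,[[318,261]],.109))
a=ray(c,[[243,210],[326,127],[408,214]],.023); print(a,"centre",(a[0]+a[2])/2)
b=ray(c,[[326,145],[253,216]],.031); print("stubs",b)
E
```

```text
disc [[0.55424001 0.11491619 0.109     ]]
[[0.53463167 0.06351922 0.023     ]
 [0.50254047 0.14199758 0.023     ]
 [0.58334701 0.17477007 0.023     ]] centre [0.55898934 0.11914465 0.023     ]
stubs [[0.51308054 0.13756325 0.031     ]
 [0.53982846 0.07092655 0.031     ]]
```

```bash
python3 -m inch '[[0.18,0.12,-0.4,0,0,0],[0,0,-0.6,0,0,0],[0,0,-0.6,0,0,0],[0,0,-0.3,0,0,0],[0,0,-0.2,0,0,0],[0,0,0,0,0,0],[0,0,0,0,0,0]]'
```

```text
time: 4.93
ee_pos: [0.5609, 0.1152, 0.0663]
orientation: [0.194, 0.981, 0.0, 0.0]
ft_force: [0.2, 0.3, -0.1]
gripper_width: 0.0473
gripper_force: 41.3
```

```bash
python3 -m inch '[[0,0,-0.08,0,0,0],[0,0,0,0,0,0],[0,0,0,0,0,0]]'
python3 -m inch '[[0,0,0,0,0,0],[0,0,0,0,0,0],[0,0,0,0,0,0],[0,0,0,0,0,0],[0,0,0,0,0,0]]' 0.9
python3 -m inch '[[0,0,0.5,0,0,0],[0,0,1,0,0,0],[0,0,1,0,0,0],[-0.6,-0.4,1,0,0,0],[-1,-0.4,1,0,0,0],[-1,0.6,0,0,0,0],[-1,1,0,0,0,0],[-1,1,0,0,0,0]]'
python3 - <<'E'
from cell import *
from h import *
for n,r in (("top",(240,160,300,215)),("scene",(310,210,365,260))):
    c=read_camera(n)
    for q in blobs(c["color"],[12,130,90],[27,255,255],(r[0]+12,r[1]+12,r[2]-12,r[3]-12),60)[:2]: print(n,cv2.contourArea(q),cen(q),ray(c,cen(q),.049))
c=read_camera("top");cv2.imwrite("pics/t1.png",cv2.resize(c["color"][100:260,120:420],None,fx=2.5,fy=2.5))
E
```

```text
time: 5.18
ee_pos: [0.5611, 0.1149, 0.0648]
orientation: [0.194, 0.981, 0.0, 0.001]
ft_force: [-1.7, 0.7, -0.6]
gripper_width: 0.0474
gripper_force: 41.3
time: 5.6
ee_pos: [0.5608, 0.1149, 0.0644]
orientation: [0.194, 0.981, 0.0, 0.0]
ft_force: [0.7, 0.2, -0.1]
gripper_width: 0.077
gripper_force: 0.0
time: 6.27
ee_pos: [0.445, 0.1598, 0.1775]
orientation: [0.195, 0.981, 0.0, 0.001]
ft_force: [0.3, 0.2, 0.0]
gripper_width: 0.0771
gripper_force: 0.0
top 320.0 [271.21457696 187.24566769] [[0.56208102 0.11370732 0.049     ]]
scene 221.0 [337.16968478 227.50838364] [[0.56114568 0.11617316 0.049     ]]
```

View pics/t1.png

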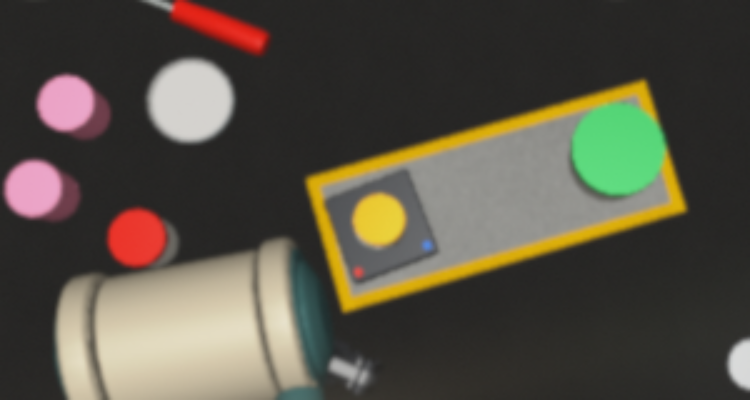

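The amber disc lies at (378,219) in the crop, centred on the steel within about 3 mm. Next is the blue pot.

```bash
python3 -m inch '[[-0.1,0.93,-0.58,0,0,0],[-0.1,0.93,-0.58,0,0,0],[-0.1,0.93,-0.58,0,0,0],[-0.1,0.93,-0.58,0,0,0],[-0.1,0.93,-0.58,0,0,0],[0,0,0,0,0,0],[0,0,0,0,0,0]]' 1
python3 - <<'E'
from cell import *
from h import *
c=read_camera("wrist"); s=read_state(); print(s["ee_pos"])
for q in blobs(c["color"],[85,80,60],[125,255,255],None,300)[:2]: print(cv2.contourArea(q),cen(q),ray(c,cen(q),.053))
cv2.imwrite("pics/w4.png",c["color"])
E
```

```text
time: 7.0
ee_pos: [0.4336, 0.2763, 0.1033]
orientation: [0.193, 0.981, -0.001, -0.001]
ft_force: [0.3, -0.3, 0.1]
gripper_width: 0.0853
gripper_force: 0.0
[0.43401975 0.27583631 0.1039693 ]
6439.0 [318.50438832 231.4307464 ] [[0.4334369  0.27843045 0.053     ]]
```

View pics/w4.png

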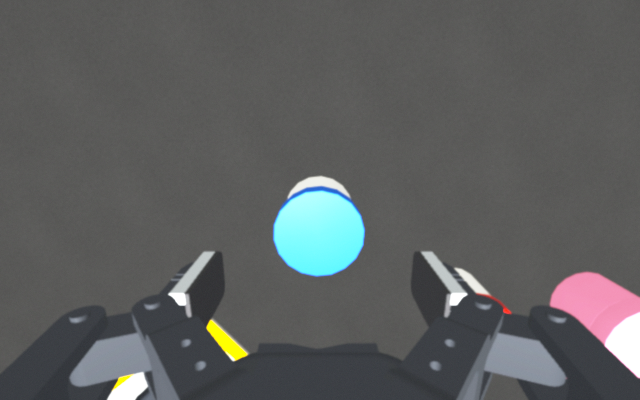

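The blue lid sits at (319,231), centred between the fingers. The red pot is behind and beyond the right finger at (480,290), about 6 cm clear by coordinates. I descend, grip and lift.

```bash
python3 -m inch '[[0,0,-0.6,0,0,0],[0,0,-0.8,0,0,0],[0,0,-0.8,0,0,0],[0,0,-0.44,0,0,0],[0,0,0,0,0,0]]'
python3 -m inch '[[0,0,0,0,0,0],[0,0,0,0,0,0],[0,0,0,0,0,0],[0,0,0,0,0,0],[0,0,0,0,0,0],[0,0,0,0,0,0]]' 0 45
python3 -m inch '[[0,0,0.4,0,0,0],[0,0,0.8,0,0,0],[0,0,0.8,0,0,0],[0,0,0.8,0,0,0],[0,0,0.8,0,0,0],[0,0,0,0,0,0],[0,0,0,0,0,0]]'
```

```text
time: 7.47
ee_pos: [0.4328, 0.2743, 0.037]
orientation: [0.194, 0.981, -0.001, -0.001]
ft_force: [-1.0, 0.4, -0.2]
gripper_width: 0.0857
gripper_force: 0.0
time: 7.97
ee_pos: [0.4346, 0.2763, 0.0399]
orientation: [0.194, 0.981, 0.001, 0.002]
ft_force: [0.7, -1.8, 6.4]
gripper_width: 0.053
gripper_force: 46.9
time: 8.55
ee_pos: [0.4337, 0.2765, 0.1295]
orientation: [0.194, 0.981, 0.001, 0.001]
ft_force: [0.3, -1.1, -2.4]
gripper_width: 0.053
gripper_force: 47.6
```

```bash
python3 -m inch '[[0.535,-0.922,0,0,0,0],[0.535,-0.922,0,0,0,0],[0.535,-0.922,0,0,0,0],[0.535,-0.922,0,0,0,0],[0.535,-0.922,0,0,0,0],[0.535,-0.922,0,0,0,0]]' >/dev/null
python3 -m inch '[[0.535,-0.922,0,0,0,0],[0.535,-0.922,0,0,0,0],[0.535,-0.922,0,0,0,0],[0.535,-0.922,0,0,0,0],[0.535,-0.922,0,0,0,0],[0.535,-0.922,0,0,0,0],[0,0,0,0,0,0],[0,0,0,0,0,0]]'
python3 held.py [85,80,60] [125,255,255] w5.png 0.143 .5943 -.0004
```

```text
time: 9.72
ee_pos: [0.5933, -0.0016, 0.1264]
orientation: [0.195, 0.981, 0.0, -0.002]
ft_force: [-1.1, 0.6, -1.7]
gripper_width: 0.0526
gripper_force: 47.7
obj [0.58872021 0.00268892 0.143     ] tcp [5.92447354e-01 1.02851185e-04 1.27025091e-01] [0.00011535 0.0004178  0.00037299] units to go [ 0.2231915  -0.12355687] tcp units [ 0.07410585 -0.02011405]
```

View pics/w5.png

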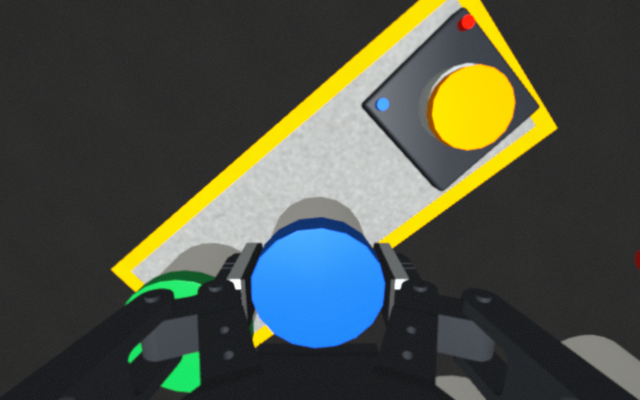

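The blue lid is at (319,285), held upright over the mat. Amber on the stand is at (472,107), and the tub lid at (190,330) is clear of the left finger.

```bash
python3 -m inch '[[0.12,-0.05,-0.6,0,0,0],[0,0,-0.8,0,0,0],[0,0,-0.8,0,0,0],[0,0,-0.6,0,0,0],[0,0,-0.3,0,0,0],[0,0,-0.16,0,0,0],[0,0,0,0,0,0],[0,0,0,0,0,0]]'
```

```text
time: 10.58
ee_pos: [0.5972, -0.0014, 0.0475]
orientation: [0.193, 0.981, 0.0, 0.001]
ft_force: [-0.6, -0.2, -1.3]
gripper_width: 0.0529
gripper_force: 47.7
```

```bash
python3 -m inch '[[0,0,-0.1,0,0,0],[0,0,-0.05,0,0,0],[0,0,0,0,0,0],[0,0,0,0,0,0]]'
python3 -m inch '[[0,0,-0.04,0,0,0],[0,0,0,0,0,0],[0,0,0,0,0,0]]'
```

```text
time: 10.92
ee_pos: [0.5969, -0.0018, 0.0434]
orientation: [0.194, 0.981, 0.0, 0.0]
ft_force: [0.2, 0.0, -1.3]
gripper_width: 0.0529
gripper_force: 47.7
time: 11.17
ee_pos: [0.597, -0.0018, 0.0429]
orientation: [0.194, 0.981, 0.0, 0.0]
ft_force: [-2.0, -0.1, 5.2]
gripper_width: 0.0524
gripper_force: 48.1
```

```bash
python3 -m inch '[[0,0,0,0,0,0],[0,0,0,0,0,0],[0,0,0,0,0,0],[0,0,0,0,0,0]]' 0.85
python3 -m inch '[[0,0,0.5,0,0,0],[0,0,1,0,0,0],[0,0,1,0,0,0],[0,0,1,0,0,0],[-0.15,0.924,0,0,0,0],[-0.15,0.924,0,0,0,0],[-0.15,0.924,0,0,0,0],[-0.15,0.924,0,0,0,0]]'
python3 -m inch '[[-0.15,0.924,0,0,0,0],[-0.15,0.924,0,0,0,0],[-0.15,0.924,0,0,0,0],[-0.15,0.924,0,0,0,0],[-0.15,0.924,0,0,0,0],[-0.15,0.924,0,0,0,0],[-0.15,0.924,0,0,0,0],[-0.15,0.924,0,0,0,0]]'
python3 -m inch '[[-0.15,0.924,0,0,0,0],[-0.15,0.924,0,0,0,0],[-0.15,0.924,0,0,0,0],[0,0,0,0,0,0],[0,0,0,0,0,0]]' 1
python3 held.py [0,150,80] [8,255,255] w6.png 0.053 .5405 .3448
```

```text
time: 11.5
ee_pos: [0.5968, -0.0017, 0.0419]
orientation: [0.194, 0.981, 0.0, -0.0]
ft_force: [0.3, 0.5, 0.2]
gripper_width: 0.0725
gripper_force: 0.0
time: 12.17
ee_pos: [0.5816, 0.0915, 0.1297]
orientation: [0.194, 0.981, 0.0, 0.0]
ft_force: [-0.1, -0.5, 0.5]
gripper_width: 0.0725
gripper_force: 0.0
time: 12.83
ee_pos: [0.5514, 0.2766, 0.1293]
orientation: [0.194, 0.981, -0.0, -0.0]
ft_force: [-0.2, 0.6, 0.8]
gripper_width: 0.0726
gripper_force: 0.0
time: 13.25
ee_pos: [0.5401, 0.3457, 0.1291]
orientation: [0.193, 0.981, -0.0, -0.0]
ft_force: [0.4, -0.8, -0.4]
gripper_width: 0.0853
gripper_force: 0.0
obj [0.54113848 0.34763043 0.053     ] tcp [0.540471   0.34411965 0.12931491] [0.00016499 0.0003859  0.000109  ] units to go [-0.02553918 -0.11321718] tcp units [0.00116005 0.02721419]
```

View pics/w6.png

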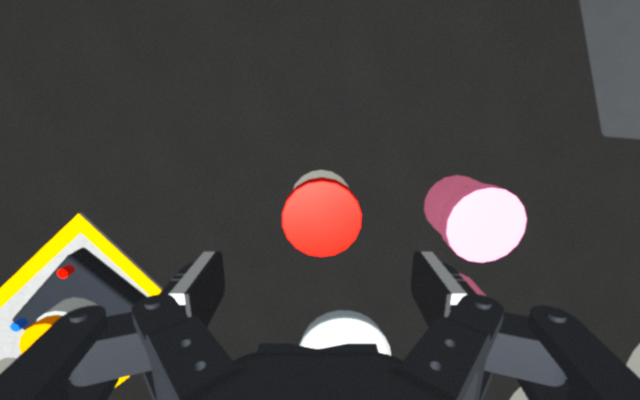

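The red lid is at (321,218), between the fingers. The pink pot is at (486,225), about 26 mm outside the open right finger, so I narrow the opening a little before descending.

```bash
python3 -m inch '[[0,0.06,-0.4,0,0,0],[0,0,-0.7,0,0,0],[0,0,-0.8,0,0,0],[0,0,-0.8,0,0,0],[0,0,-0.6,0,0,0],[0,0,-0.3,0,0,0],[0,0,0,0,0,0]]' 0.88
python3 -m inch '[[0,0,0,0,0,0],[0,0,0,0,0,0],[0,0,0,0,0,0],[0,0,0,0,0,0],[0,0,0,0,0,0],[0,0,0,0,0,0]]' 0 45
python3 -m inch '[[0,0,0.5,0,0,0],[0,0,0.9,0,0,0],[0,0,1,0,0,0],[0,0,1,0,0,0],[0,0,1,0,0,0],[0,0,0.6,0,0,0],[0,0,0,0,0,0]]'
```

```text
time: 14.03
ee_pos: [0.5393, 0.345, 0.0371]
orientation: [0.194, 0.981, -0.001, -0.002]
ft_force: [0.1, 0.2, -0.1]
gripper_width: 0.0753
gripper_force: 0.0
time: 14.53
ee_pos: [0.5413, 0.3466, 0.0407]
orientation: [0.194, 0.981, 0.001, 0.001]
ft_force: [0.3, 0.3, 3.7]
gripper_width: 0.0529
gripper_force: 47.6
time: 15.12
ee_pos: [0.5423, 0.3474, 0.1685]
orientation: [0.194, 0.981, 0.002, 0.003]
ft_force: [0.8, 1.1, -1.2]
gripper_width: 0.0527
gripper_force: 47.5
```

```bash
python3 -m inch '[[0.178,-0.923,0,0,0,0],[0.178,-0.923,0,0,0,0],[0.178,-0.923,0,0,0,0],[0.178,-0.923,0,0,0,0],[0.178,-0.923,0,0,0,0],[0.178,-0.923,0,0,0,0],[0.178,-0.923,0,0,0,0],[0.178,-0.923,0,0,0,0]]' >/dev/null
python3 -m inch '[[0.178,-0.923,0,0,0,0],[0.178,-0.923,0,0,0,0],[0.178,-0.923,0,0,0,0],[0.178,-0.923,0,0,0,0],[0.178,-0.923,0,0,0,0],[0.178,-0.923,0,0,0,0],[0.178,-0.923,0,0,0,0],[0.178,-0.923,0,0,0,0]]' >/dev/null
python3 -m inch '[[0.178,-0.923,0,0,0,0],[0.178,-0.923,0,0,0,0],[0.178,-0.923,0,0,0,0],[0.178,-0.923,0,0,0,0],[0,0,0,0,0,0],[0,0,0,0,0,0]]'
python3 held.py [0,150,80] [8,255,255] w7.png 0.179 .630 -.1155
```

```text
time: 16.95
ee_pos: [0.6287, -0.1161, 0.1626]
orientation: [0.195, 0.981, 0.0, -0.002]
ft_force: [-0.9, -0.1, -1.9]
gripper_width: 0.0525
gripper_force: 47.7
obj [ 0.62549742 -0.11222156  0.179     ] tcp [ 0.6286885  -0.11439432  0.16340124] [0.00016291 0.00039827 0.00039355] units to go [ 0.18010317 -0.13113773] tcp units [ 0.05245985 -0.04422731]
```

View pics/w7.png

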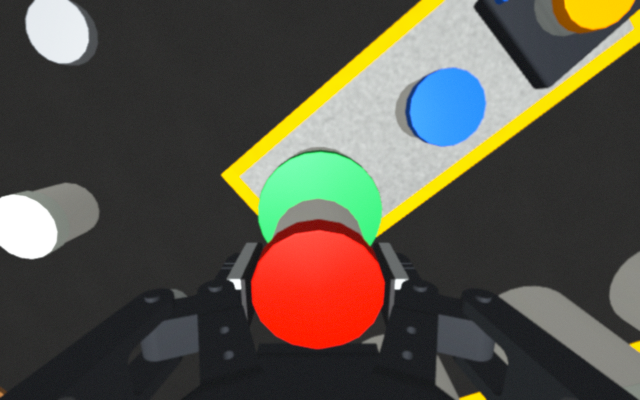

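The red lid is at (318,285), over the green lid centred near (320,210). Blue stands on the mat at (447,107). I lower the red pot.

```bash
python3 -m inch '[[0.1,-0.07,-0.5,0,0,0],[0,0,-0.7,0,0,0],[0,0,-0.4,0,0,0],[0,0,-0.25,0,0,0],[0,0,-0.1,0,0,0],[0,0,0,0,0,0],[0,0,0,0,0,0]]'
python3 -m inch '[[0,0,-0.05,0,0,0],[0,0,0,0,0,0],[0,0,0,0,0,0]]'
```

```text
time: 17.73
ee_pos: [0.6324, -0.1169, 0.1161]
orientation: [0.194, 0.981, 0.0, 0.0]
ft_force: [0.2, 0.5, -1.5]
gripper_width: 0.0529
gripper_force: 47.7
time: 17.98
ee_pos: [0.6323, -0.1171, 0.1151]
orientation: [0.194, 0.981, -0.0, 0.0]
ft_force: [0.1, 0.1, -0.6]
gripper_width: 0.0525
gripper_force: 47.7
```

```bash
python3 -m inch '[[0,0,-0.06,0,0,0],[0,0,0,0,0,0],[0,0,0,0,0,0]]'
python3 -m inch '[[0,0,-0.04,0,0,0],[0,0,0,0,0,0],[0,0,0,0,0,0]]'
```

```text
time: 18.23
ee_pos: [0.6325, -0.1171, 0.1137]
orientation: [0.194, 0.981, -0.0, 0.001]
ft_force: [0.9, 0.9, 2.9]
gripper_width: 0.0525
gripper_force: 47.9
time: 18.48
ee_pos: [0.6325, -0.1171, 0.1137]
orientation: [0.194, 0.981, -0.0, 0.001]
ft_force: [-1.2, 0.4, 6.1]
gripper_width: 0.0528
gripper_force: 48.4
```

```bash
python3 -m inch '[[0,0,0,0,0,0],[0,0,0,0,0,0],[0,0,0,0,0,0],[0,0,0,0,0,0]]' 0.85
python3 -m inch '[[0,0,0.5,0,0,0],[0,0,0.9,0,0,0],[0,0,0.9,0,0,0],[0,0,0.6,0,0,0],[-0.56,-0.883,0,0,0,0],[-0.56,-0.883,0,0,0,0],[-0.56,-0.883,0,0,0,0],[-0.56,-0.883,0,0,0,0]]' >/dev/null
python3 -m inch '[[-0.56,-0.883,0,0,0,0],[-0.56,-0.883,0,0,0,0],[-0.56,-0.883,0,0,0,0],[-0.56,-0.883,0,0,0,0],[-0.56,-0.883,0,0,0,0],[-0.56,-0.883,0,0,0,0],[-0.56,-0.883,0,0,0,0],[-0.56,-0.883,0,0,0,0]]' >/dev/null
python3 -m inch '[[-0.56,-0.883,0,0,0,0],[0,0,-0.8,0,0,0],[0,0,-0.8,0,0,0],[0,0,0,0,0,0],[0,0,0,0,0,0]]'
python3 held.py [10,80,60] [28,255,255] w8.png 0.025 .45 -.404
python3 - <<'E'
from cell import *
from h import *
for n,rs in (("top",dict(blue=(295,150,350,200),red=(345,135,395,190))),("scene",dict(blue=(260,180,330,250),red=(220,140,290,200)))):
    c=read_camera(n)
    for k,z in (("blue",.051),("red",.121)):
        for q in blobs(c["color"],*HUE[k][:2],rs[k],60)[:2]: print(n,k,cv2.contourArea(q),cen(q),ray(c,cen(q),z))
E
```

```text
time: 18.82
ee_pos: [0.6319, -0.1169, 0.1117]
orientation: [0.194, 0.981, 0.0, -0.0]
ft_force: [-0.5, 0.8, 0.3]
gripper_width: 0.0727
gripper_force: 0.0
time: 20.57
ee_pos: [0.4494, -0.4033, 0.1435]
orientation: [0.194, 0.981, 0.001, -0.001]
ft_force: [0.0, -1.1, -0.5]
gripper_width: 0.0725
gripper_force: 0.0
obj [ 0.59205716 -0.18020517  0.025     ] tcp [ 0.45060973 -0.40415738  0.14542204] [0.00029102 0.00016131 0.0004715 ] units to go [-5.68228652 -8.9517931 ] tcp units [-0.02438939  0.00629531]
top blue 346.5 [319.72881356 173.64124294] [[ 0.59646532 -0.00281349  0.051     ]]
top red 377.5 [371.9369139  153.74637681] [[ 0.63281804 -0.11930081  0.121     ]]
scene blue 280.5 [292.94664372 209.89558233] [[ 0.59553104 -0.00419486  0.051     ]]
scene red 307.5 [249.0806962 175.8971519] [[ 0.63113441 -0.12151144  0.121     ]]
```

View pics/w8.png

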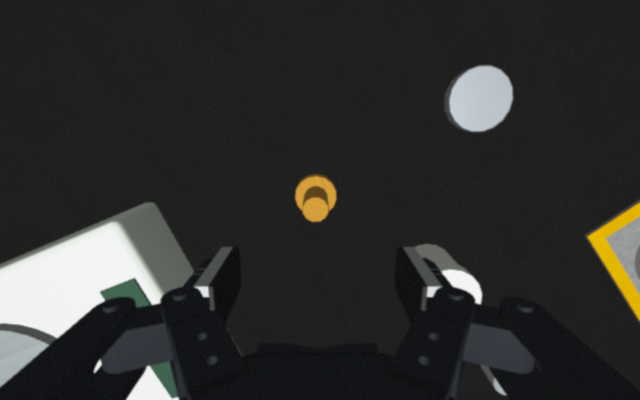

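The electrode's stem top is at (315,210) and its foot at (316,194). The scale corner (150,205) is on the left, and the white pot (450,275) is behind the right finger. I'm checking clearances.

```bash
python3 - <<'E'
from cell import *
from h import *
c=read_camera("wrist"); print("stem",ray(c,[[315,210]],.05),"foot",ray(c,[[316,194]],.011))
c=read_camera("top"); print("whitepot",ray(c,[[458,192]],.055),"scale corners",ray(c,[[529,177],[531,256]],.05))
E
```

```text
stem [[ 0.45029951 -0.40463068  0.05      ]] foot [[ 0.44846425 -0.40332444  0.011     ]]
whitepot [[ 0.55565344 -0.3386205   0.055     ]] scale corners [[ 0.59582421 -0.51950583  0.05      ]
 [ 0.40239669 -0.51724015  0.05      ]]
```

```bash
python3 -m inch '[[-0.02,0,-0.6,0,0,0],[0,0,-0.9,0,0,0],[0,0,-0.9,0,0,0],[0,0,-0.9,0,0,0],[0,0,-0.7,0,0,0],[0,0,-0.42,0,0,0],[0,0,0,0,0,0],[0,0,0,0,0,0]]' 0.65
python3 -m inch '[[0,0,0,0,0,0],[0,0,0,0,0,0],[0,0,0,0,0,0],[0,0,0,0,0,0],[0,0,0,0,0,0],[0,0,0,0,0,0],[0,0,0,0,0,0],[0,0,0,0,0,0]]' 0 50
python3 -m inch '[[0,0,0.4,0,0,0],[0,0,0.9,0,0,0],[0,0,1,0,0,0],[0,0,1,0,0,0],[0,0,1,0,0,0],[0,0,1,0,0,0],[0,0,0.5,0,0,0],[0,0,0,0,0,0]]'
```

```text
time: 21.63
ee_pos: [0.4497, -0.404, 0.0341]
orientation: [0.194, 0.981, 0.0, -0.0]
ft_force: [0.9, -0.2, 0.6]
gripper_width: 0.0556
gripper_force: 0.0
time: 22.3
ee_pos: [0.4501, -0.4048, 0.0355]
orientation: [0.194, 0.981, -0.001, 0.001]
ft_force: [-0.3, 0.5, 6.2]
gripper_width: 0.0183
gripper_force: 48.8
time: 22.97
ee_pos: [0.4507, -0.405, 0.1828]
orientation: [0.194, 0.981, -0.002, 0.003]
ft_force: [0.1, 0.1, -1.5]
gripper_width: 0.0183
gripper_force: 49.1
```

```bash
python3 -m inch '[[0.203,0.944,0,0,0,0],[0.203,0.944,0,0,0,0],[0.203,0.944,0,0,0,0],[0.203,0.944,0,0,0,0],[0.203,0.944,0,0,0,0],[0.203,0.944,0,0,0,0],[0.203,0.944,0,0,0,0],[0.203,0.944,0,0,0,0]]' >/dev/null
python3 -m inch '[[0.203,0.944,0,0,0,0],[0.203,0.944,0,0,0,0],[0.203,0.944,0,0,0,0],[0.203,0.944,0,0,0,0],[0.203,0.944,0,0,0,0],[0.203,0.944,0,0,0,0],[0.203,0.944,0,0,0,0],[0.203,0.944,0,0,0,0]]' >/dev/null
python3 -m inch '[[0.203,0.944,0,0,0,0],[0.203,0.944,0,0,0,0],[0.203,0.944,0,0,0,0],[0.203,0.944,0,0,0,0],[0.203,0.944,0,0,0,0],[0.203,0.944,0,0,0,0],[0,0,0,0,0,0],[0,0,0,0,0,0]]'
python3 held.py [10,80,60] [35,255,255] w9.png 0.15 .5615 .115
```

```text
time: 24.97
ee_pos: [0.5601, 0.1162, 0.1775]
orientation: [0.193, 0.981, -0.001, -0.002]
ft_force: [0.1, 0.1, -2.4]
gripper_width: 0.0188
gripper_force: 49.5
obj [0.54004737 0.09319928 0.15      ] tcp [0.56025138 0.11472359 0.17810523] [0.0001986  0.00036546 0.00030095] units to go [0.85810539 0.87202898] tcp units [0.04994498 0.01105627]
```

View pics/w9.png

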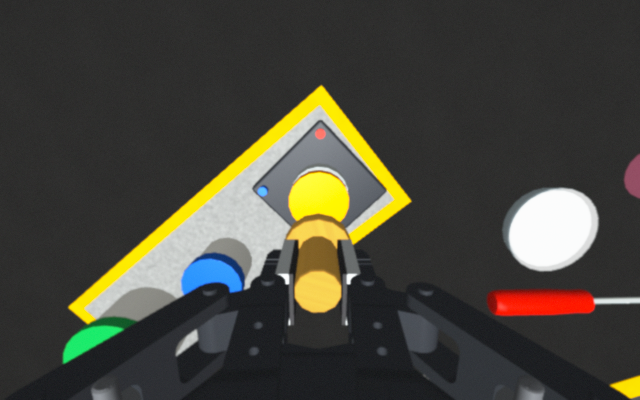

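The electrode is held at (318,290), over the amber disc at (319,199). I compute the relative offset in this one camera.

```bash
python3 - <<'E'
from cell import *
from h import *
c=read_camera("wrist"); print("disc",ray(c,[[319,200]],.055),"stem",ray(c,[[318,291]],.1925),read_state()["ee_pos"])
E
python3 -m inch '[[0.05,0,-0.6,0,0,0],[0,0,-0.8,0,0,0],[0,0,-0.8,0,0,0],[0,0,-0.5,0,0,0],[0,0,0,0,0,0],[0,0,0,0,0,0]]'
```

```text
disc [[0.56097333 0.11676059 0.055     ]] stem [[0.56097865 0.11583333 0.1925    ]] [0.56075942 0.11430226 0.17872286]
time: 25.72
ee_pos: [0.562, 0.1145, 0.1112]
orientation: [0.194, 0.981, -0.0, -0.001]
ft_force: [-0.5, 0.2, -1.9]
gripper_width: 0.0186
gripper_force: 49.5
```

```bash
python3 -m inch '[[0,0.03,-0.4,0,0,0],[0,0,-0.25,0,0,0],[0,0,-0.05,0,0,0],[0,0,0,0,0,0],[0,0,0,0,0,0]]'
python3 -m inch '[[0,0,-0.06,0,0,0],[0,0,0,0,0,0],[0,0,0,0,0,0]]'
```

```text
time: 26.13
ee_pos: [0.5626, 0.1161, 0.0943]
orientation: [0.194, 0.981, 0.0, 0.0]
ft_force: [-0.2, 0.7, -2.2]
gripper_width: 0.0184
gripper_force: 49.5
time: 26.38
ee_pos: [0.5625, 0.1161, 0.0927]
orientation: [0.194, 0.981, 0.0, 0.0]
ft_force: [-0.8, -0.0, -2.8]
gripper_width: 0.0184
gripper_force: 49.5
```

```bash
python3 -m inch '[[0,0,-0.06,0,0,0],[0,0,0,0,0,0],[0,0,0,0,0,0]]'
python3 -m inch '[[0,0,-0.04,0,0,0],[0,0,0,0,0,0],[0,0,0,0,0,0]]'
```

```text
time: 26.63
ee_pos: [0.5623, 0.116, 0.091]
orientation: [0.194, 0.981, 0.0, -0.0]
ft_force: [-0.3, 0.1, -4.2]
gripper_width: 0.0189
gripper_force: 49.5
time: 26.88
ee_pos: [0.5625, 0.116, 0.0906]
orientation: [0.194, 0.981, 0.0, 0.0]
ft_force: [-1.2, 0.7, 2.6]
gripper_width: 0.0188
gripper_force: 50.0
```

Contact. Release slowly, rise and retreat, then check.

```bash
python3 -m inch '[[0,0,0,0,0,0],[0,0,0,0,0,0],[0,0,0,0,0,0],[0,0,0,0,0,0],[0,0,0,0,0,0]]' 0.6
python3 -m inch '[[0,0,0.4,0,0,0],[0,0,0.8,0,0,0],[0,0,1,0,0,0],[0,0,1,0,0,0],[0,0,0.8,0,0,0],[-1,0.5,0,0,0,0],[-1,0.8,0,0,0,0],[-1,0.8,0,0,0,0]]'
python3 -m inch '[[-1,0.8,0,0,0,0],[-1,0.8,0,0,0,0],[-0.8,0.8,0,0,0,0],[0,0,0,0,0,0],[0,0,0,0,0,0]]'
python3 - <<'E'
from cell import *
from h import *
c=read_camera("scene"); t=read_camera("top")
a=cv2.resize(c["color"][130:280,210:410],(800,600),interpolation=cv2.INTER_CUBIC); cv2.imwrite("pics/f1.png",a)
b=cv2.resize(t["color"][120:240,240:400],(800,600),interpolation=cv2.INTER_CUBIC); cv2.imwrite("pics/f2.png",b)
print(read_state()["time"])
E
```

```text
time: 27.3
ee_pos: [0.5625, 0.116, 0.0901]
orientation: [0.194, 0.981, 0.0, 0.0]
ft_force: [-0.3, 0.4, -0.5]
gripper_width: 0.0513
gripper_force: 0.0
time: 27.97
ee_pos: [0.4871, 0.1687, 0.1913]
orientation: [0.195, 0.981, 0.0, 0.001]
ft_force: [0.0, 0.2, -1.1]
gripper_width: 0.0513
gripper_force: 0.0
time: 28.38
ee_pos: [0.4167, 0.2293, 0.191]
orientation: [0.192, 0.981, 0.0, 0.001]
ft_force: [0.4, 0.9, -0.3]
gripper_width: 0.0513
gripper_force: 0.0
28.4833
```

View pics/f1.png

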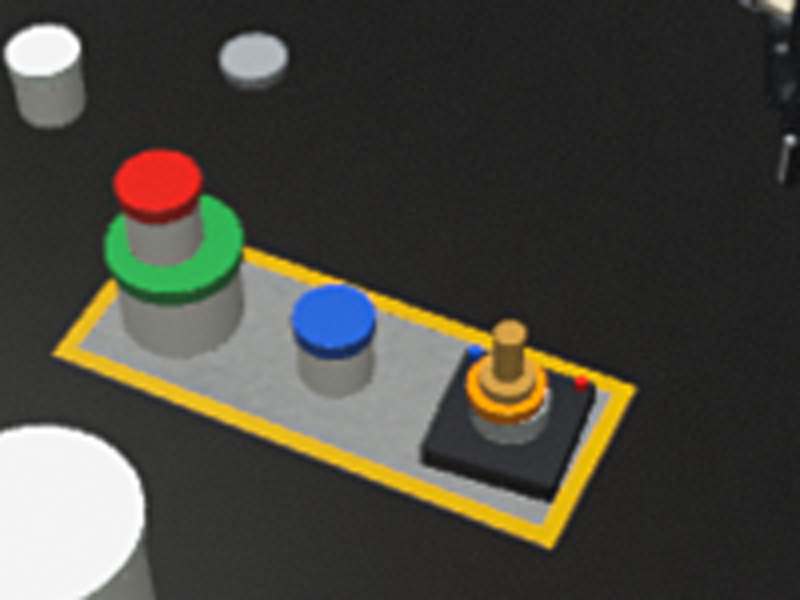

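View pics/f2.png

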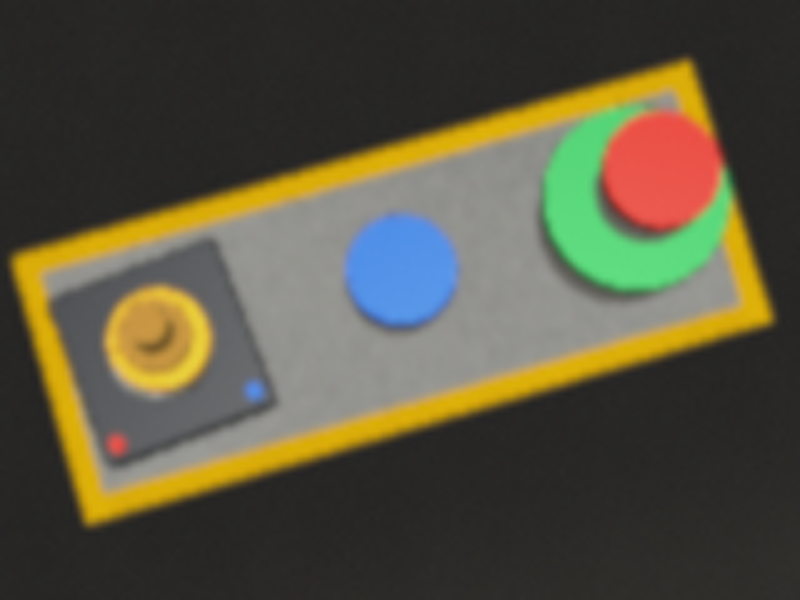

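Both final views agree. The electrode stands upright at (510,345) on the amber disc at (507,390), which is on the stand. Blue is upright mid-mat at (334,320). Red is upright on the green lid at (158,185). The white pot (45,75) and grey disc (254,60) are untouched. Measured offsets are within tolerance (red about 5 mm, the others about 3 mm), so I hand in.

```bash
python3 -c "
from cell import *
print(finish_job())"
```

```text
the job is handed in; nothing more can be done
None
```

The job is handed in at about 28 s with all four items in place: the amber disc and brass electrode on the stand, the blue pot mid-mat and the red pot on the green lid, each measured or seen within about 3–5 mm of centre (one red-pot reading came out nearer 7 mm); the grey disc and white pot were left alone, and no verdict was returned.

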